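# Clamp a tube carrier with the ratchet lever

### The job

Stand the empty tube carrier upright in the clamp between its two jaws, then tighten the clamp with its ratchet lever until the carrier is gripped and the nut comes up firm, pulling to about 1 Nm (10 N at the knob) and never as much as 2 Nm. The lever only swings between its two posts, so swing it clockwise (seen from above) to tighten, lift it off the teeth to bring it back, let it down and swing again. Let go at the end, with the carrier held in the clamp and the other things on the bench left where they are.

Things in the scene. Friction and masses are not known exactly. Their poses are not given: they have to be found in the camera images.
- carrier_mid (a point): Centre (half-way up) of the empty ivory tube carrier on the left of the bench, the one without tubes in it: a narrow upright block 32 mm thick (its x), 188 mm long (its y), 78 mm high (its z), about 0.1 kg. Pinch it across its thickness. Either end may face either way in the clamp.
- carrier: The same empty carrier; origin at the centre of its underside, axes as carrier_mid.
- clamp: The clamp, fixed to the bench: aluminium plate 12 mm thick with a grey housing. Origin on the bench under the nut's upright axis, z up, the carrier channel on the +x side, the lever on top pointing to -x. Housing: x -38 to 34 mm, 62 mm high. Two steel posts 112 mm high let the lever swing 0.65 rad either side of -x. A steel stud on the nut's axis ends 124 mm above the bench.
- seat (a point): Middle of the channel floor, 12 mm above the bench, 86.5 mm from the nut's axis; axes as the clamp. The carrier goes here, long axis along y, middle within 15 mm, underside on the floor. Fixed jaw's face: 19 mm to the +x side; moving jaw's face at the start 17 to 21 mm to the -x side (4 to 8 mm of play). Both jaws 110 mm long, tops 36 mm above the floor.
- clamp_jaw: The moving jaw, a bar 12 x 110 x 34 mm that the nut drives along +x of the clamp, 3.5 mm per rad of tightening, until it grips the carrier against the fixed jaw; then the torque rises steeply. Its origin lies on the clamp's when fully open.
- clamp_nut: Steel nut under the lever, crown of 12 teeth; origin on the bench under its axis. Turns clockwise from above against 0.2 Nm of friction (2 N at the knob) and needs 1.2 to 2.3 rad (start unknown), some 2 to 4 swings, until the carrier is gripped; then it comes up hard. It stays where it is left. Each full swing turns it about 1 rad. Torque on the nut is the force of the lever's tooth on it x 20 mm: 1 Nm is 50 N.
- clamp_lever: The ratchet lever; origin on the nut's axis, arm along its -x. Down, its teeth mesh with the nut's with about 0.1 rad of play. Swung back without lifting, it turns the nut back. Lifted 11 to 17 mm against its weight and a spring (3 to 6 N) it swings freely. Let down it may rest on tooth tips, and drops in within half a tooth or a tooth (0.5 rad) as it swings on.
- knob (a point): Centre of the black upright round knob at the lever's end: diameter 20 mm, height 44 mm, 100 mm from the nut's axis, 122 mm above the bench when the lever is down (up to 11 mm more on tooth tips). The arm's top is 28 mm below. Tightening takes it clockwise from above, from the post on the clamp's -y side to the one on the +y side.
- full_carrier: Bystander: a like carrier with tubes in it, 97 mm high, farther back. Leave it alone.
- pen: Bystander: a black marker. Leave it alone.
- desk_mouse: Bystander: a black computer mouse. Leave it alone.
There are look-alikes about, which are no part of the job. What is shaped like the carrier but orange or yellow is not meant.

How it is judged:
On the way, in this order (a step that is already met when the one before it is completed fails the run):
1. the carrier stands in the channel of the clamp (horizontal distance between carrier and seat below 0.018 m and height (world z) of carrier below 0.015 m and angle between carrier's own z axis and vertical below 0.08 rad), for 0.2 s.
2. the clamp is pulled up firmly: the jaw grips the carrier and there is at least 0.7 Nm on the nut (contact force between clamp_jaw and carrier above 8 N and contact force between clamp_lever and clamp_nut above 35 N), for 0.1 s.
At the end, for the whole second after the job is handed in: The carrier stands upright in the channel (middle within 18 mm of the seat, tilt under 0.08 rad), at rest, and the moving jaw presses it against the fixed jaw with at least 8 N (all of step 1 and contact force between clamp_jaw and carrier above 8 N and linear speed of carrier below 0.01 m/s); the robot touches nothing.
It fails at once if the lever was forced: more than 2 Nm on the nut (100 N at its tooth) (contact force between clamp_lever and clamp_nut above 100 N).
It fails at once if the full carrier was disturbed (over 20 mm) (distance of full_carrier from where it was at the start of the episode above 0.02 m).
It fails at once if the marker was disturbed (over 20 mm) (distance of pen from where it was at the start of the episode above 0.02 m).
It fails at once if the mouse was disturbed (over 20 mm) (distance of desk_mouse from where it was at the start of the episode above 0.02 m).
It also fails if it takes over 72 s, if anything falls off the work surface, if the arm or the gripper's body presses on something with over 40 N, if the wrist force passes 120 N, or if a joint passes its speed limit or range.

### The arm

A 6-joint arm with a two-finger parallel gripper is mounted at the origin on the work surface; the furniture and walls round the work are solid. World frame = base frame: x ahead of the robot, y to its left, z up, the work surface at z = 0. Lengths are in m, angles in rad, forces in N, time in s.
With the tool pointing down it reaches from about 0.325 to 0.9 m from the base axis. Payload 3.5 kg.
Tool frame: the origin (TCP) lies at the very end of the fingers, on their centre line; the grasp point (between the pads) lies 19 mm behind it; z points along the fingers, y is the line along which they close (so a half turn about z gives the same grasp; the last joint's range is limited). The gripper opens to 85 mm and grips with 20 to 120 N. Pads are 22 mm wide; open, the fingers measure 114 mm over their backs; the gripper's body (76 mm by 85 mm) begins 54 mm behind the grasp point. The pads swing forward as they close: fully open they stand 13 mm farther back than shut.
Start: joints at [1.106, 0.276, -0.026, 1.268, 0, 1.467], TCP at [0.221, 0.585, 0.231] pointing down, gripper open.
Joint ranges: [-3.12, 3.12], [-0.85, 1.88], [-1.08, 1.24], [-1.95, 2.15], [-1.57, 1.53], [-3.14, 3.14]. Speed limits (rad/s): [2.57, 2.57, 3.14, 3.14, 3.14, 3.14].

### API

Orientations are given as a rotation vector (axis times angle).
In Python, from workcell import manip gives the robot as it stands.
- The arm moves only by the tool arm_command, never from a script. Its argument "increments" is one flat list of numbers, 4 for each row, row after row: the shift along the tool's x, y, z in mm, then the turn about the tool's z in degrees. In form: [dx, dy, dz, roll, dx, dy, dz, roll, ...]. A call has exactly 8 rows; each row shifts and turns the commanded pose from where the row before left it, along the tool's axes as they then stand; what a row does not reach is not made up. A row lasts 1/12 s, in which the tool goes at most 41.7 mm and 7.16 degrees, less where a joint would pass 70% of its speed; a pose out of reach is approached as far as the arm can. A call with a gripper value outside its range is refused whole. "hand" is the closure, from 0 (fully open) to 1 (shut), set as the call begins (left out, the last holds). The fingers move at their own pace and stop on an object; "squeeze" is the grip in N (left out, the last holds). Time passes only in rows, so rows that do not move let the fingers close, or fill a call up. It gives the time, the measured TCP pose, the force, the opening and the grip force at its end, in the units of the state.
- manip.state(): the state, without advancing time (a new reading comes with each control period).
- manip.get_image(name): name is "scene" or "top" or "wrist"; returns a dict with "image" (480x640x3 uint8, red, green, blue), "z_map" (480x640 float32, m along the optical axis (not along the pixel's ray), 0 where there is no reading), "fx", "fy", "cx", "cy" (pixels), "position" and "attitude" of the camera in the world. Camera axes: x right, y down, z forward; pixel columns grow to the right and rows downward; lengths in m; the calibration is good to about 2 mm. A picture is of the moment at which its call begins.
- manip.close_job(): hands the job in; it is judged then, once.
The state is a dict: "time": time; "joint_positions": joint angles; "qvel": joint speeds; "joint_torque": joint torques, N m; "tool_pos": TCP position; "tcp_rot": TCP orientation; "wrist_force": force on the tool from outside, world axes, zero at the start; "moment": the same for the moment, N m; "gripper_width": finger opening in m; "grip_force": force on a finger pad.
Only numpy, scipy, OpenCV 4.12 (cv2) and the standard library are available. Lean on these libraries where they do the work, as an engineer would, in place of code of your own. Each camera call takes 0.05 s, during which the arm holds its last target. There are 200 camera calls.

## Working session

There is one attempt and no reset: what is moved stays moved. The work goes in short steps, Python scripts to look and compute and a tool call to move; the robot and the scene stay as the last step left them, time stands still between calls to the robot, and variables do not carry over. Pictures are saved under pics/ and viewed, at most 10 in all, crops included, and the job is handed in when it is done.

Besides the shell and the picture viewer there is one more tool, called after "Request:" in YAML: its name, and indented under it one key for each argument. arm_command: Moves the arm, as the interface text tells. Its arguments: {"type":"object","properties":{"increments":{"type":"array","items":{"type":"number"}},"hand":{"type":"number"},"squeeze":{"type":"number"}},"required":["increments"]}

```bash
mkdir -p pics; ls
python3 - <<'E'
from workcell import manip
import cv2,numpy as np,pickle
s=manip.state();print({k:np.round(v,3) for k,v in s.items()})
d={}
for n in("scene","top"):
    r=manip.get_image(n);d[n]=r
    cv2.imwrite(f"pics/{n}0.png",r["image"][:,:,::-1]);print(n,r["fx"],r["cx"],r["cy"],r["position"],r["attitude"])
pickle.dump(d,open("v0.pkl","wb"))
E
```

```text
pics
{'time': np.float64(0.0), 'joint_positions': array([ 1.106,  0.277, -0.028,  1.268,  0.   ,  1.467]), 'qvel': array([-0.   ,  0.002,  0.   ,  0.   ,  0.   ,  0.001]), 'joint_torque': array([-1.0000e-03, -4.4551e+01,  2.9520e+01,  1.7000e-02, -0.0000e+00,
        0.0000e+00]), 'tool_pos': array([0.221, 0.584, 0.23 ]), 'tcp_rot': array([-5.65e-01, -3.09e+00,  3.00e-03]), 'wrist_force': array([-0.203, -0.039, -0.239]), 'moment': array([-0.028,  0.027, -0.012]), 'grip_force': np.float64(0.0), 'gripper_width': np.float64(0.085)}
scene 462.79114647474 319.33329156654526 237.17085529579361 [0.45401935 0.6650876  0.79658479] [-0.08611725  2.86386681 -1.24236487]
top 586.2617974142385 318.07520821983144 233.8972953515109 [ 0.30692481 -0.06728325  1.61887599] [-2.16444652  2.13937387 -0.15590844]
```

View pics/top0.png

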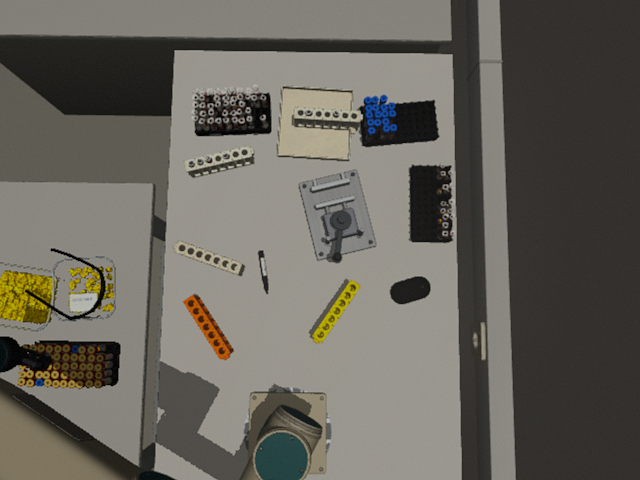

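View pics/scene0.png

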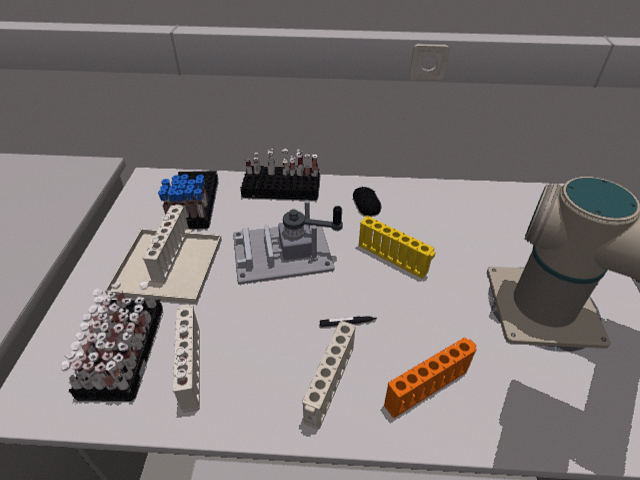

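The top view shows the clamp at (337,215) with the knob at about (335,258). There are ivory carriers at (209,258), (220,162) and (327,118), and the marker is at (263,270). I'll measure heights to tell the empty carrier from the full one.

```bash
cat > h.py <<'E'
import cv2,numpy as np,pickle
from scipy.spatial.transform import Rotation as R
def cloud(r):
    z=r["z_map"];v,u=np.mgrid[0:480,0:640]
    p=np.stack([(u-r["cx"])/r["fx"]*z,(v-r["cy"])/r["fy"]*z,z],-1)
    w=p@R.from_rotvec(r["attitude"]).as_matrix().T+r["position"]
    w[z==0]=np.nan
    return w
E
python3 - <<'E'
from h import *
d=pickle.load(open("v0.pkl","rb"));t=d["top"];W=cloud(t)
def rep(n,u0,u1,v0,v1,lo,hi):
    w=W[v0:v1,u0:u1].reshape(-1,3);w=w[(w[:,2]>lo)&(w[:,2]<hi)]
    rc=cv2.minAreaRect(w[:,:2].astype(np.float32)*1000)
    print(n,len(w),"z pct",np.round(np.percentile(w[:,2],[5,50,95,99.5]),3),"mean",np.round(w[:,:2].mean(0),4),"rect",np.round(rc[0],1),np.round(rc[1],1),round(rc[2],1))
rep("A low",165,252,230,285,.06,.12)
rep("B hi",178,262,140,182,.06,.14)
rep("C",285,365,100,135,.05,.2)
rep("clamp plate",290,385,160,268,.006,.02)
rep("jaws",305,362,165,213,.04,.052)
rep("knob",325,345,245,266,.13,.16)
rep("stud",325,356,205,233,.115,.14)
rep("posts",318,370,225,250,.1,.12)
rep("pen",250,275,245,300,.005,.03)
rep("mouse",380,440,270,310,.01,.06)
rep("bench",380,440,320,400,-.05,.05)
im=t["image"][:,:,::-1]
a=cv2.resize(im[135:290,165:275],None,fx=3.6,fy=3.6,interpolation=3);b=cv2.resize(im[155:275,290:385],None,fx=4.65,fy=4.65,interpolation=3)
h=min(len(a),len(b));o=np.hstack([a[:h],b[:h]]);print(o.shape);o=cv2.resize(o,(800,int(o.shape[0]*800/o.shape[1])));cv2.imwrite("pics/c1.png",o)
E
```

```text
A low 685 z pct [0.068 0.078 0.084 0.087] mean [0.4591 0.2161] rect [459.7 217.8] [189.   32.2] 70.9
B hi 812 z pct [0.065 0.078 0.098 0.105] mean [0.7258 0.1967] rect [727.8 193.9] [ 36.9 187.4] 15.0
C 921 z pct [0.056 0.085 0.094 0.11 ] mean [ 0.8504 -0.099 ] rect [ 850.8 -102.7] [ 54.4 194.8] 4.7
clamp plate 3501 z pct [0.007 0.012 0.018 0.02 ] mean [ 0.5909 -0.1264] rect [ 592.6 -128.1] [303.4 265.3] 0.8
jaws 340 z pct [0.041 0.047 0.051 0.052] mean [ 0.6438 -0.1145] rect [ 639.6 -114.6] [ 71.8 110.2] 14.0
knob 51 z pct [0.141 0.149 0.156 0.158] mean [ 0.458  -0.1241] rect [ 458.4 -124.1] [18.  19.3] 50.0
stud 55 z pct [0.116 0.124 0.129 0.132] mean [ 0.5572 -0.1359] rect [ 555.9 -136.3] [39.8 20.8] 0.2
posts 191 z pct [0.101 0.106 0.116 0.117] mean [ 0.5177 -0.1342] rect [ 525.2 -141.4] [59.  92.6] 38.4
pen 373 z pct [0.005 0.011 0.02  0.023] mean [0.4302 0.076 ] rect [425.3  78.2] [149.1  66.4] 1.3
mouse 815 z pct [0.016 0.029 0.039 0.042] mean [ 0.3808 -0.3267] rect [ 374.2 -328. ] [ 77.6 181.4] 15.5
bench 4781 z pct [-0.006  0.     0.007  0.01 ] mean [ 0.1932 -0.3267] rect [ 193.6 -327.7] [212.  164.1] 0.0
(558, 838, 3)
```

View pics/c1.png

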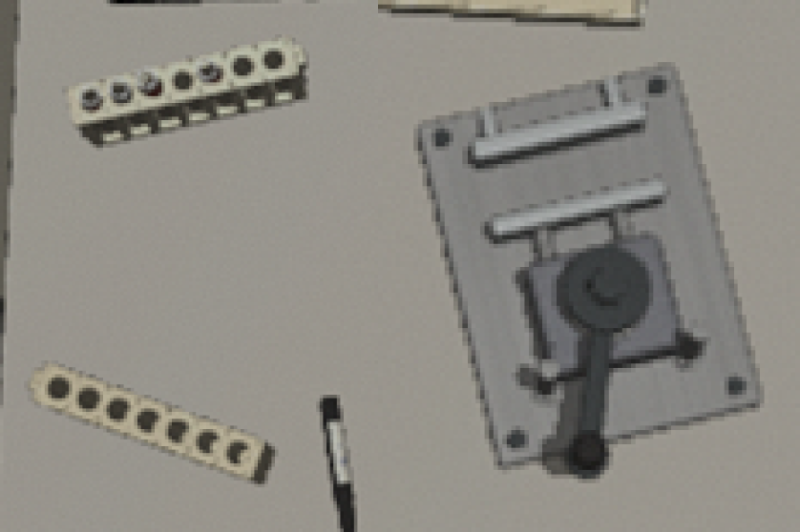

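The crop shows the ivory carrier at top-view (209,258) is empty, with its top at 78 mm. The one at (220,162) holds tubes. The clamp is turned about 14°, with its channel towards +x and the lever pointing towards the robot. Next come finer fits and the first move.

```bash
cat >> h.py <<'E'
def yaw(rv): # heading of tool x in world, deg
    m=R.from_rotvec(rv).as_matrix();return m
def go(s,target,ydir=None):
    """tool-axis shift (mm) to target; roll (deg) bringing tool y to world angle ydir"""
    m=R.from_rotvec(s["tcp_rot"]).as_matrix()
    d=m.T@(np.array(target)-s["tool_pos"])*1000
    a=np.degrees(np.arctan2(m[1,1],m[0,1]))
    out="shift "+str(np.round(d,1))+" tool-y heading %.1f"%a
    if ydir is not None:
        r=-(ydir-a);r=(r+90)%180-90;out+=" roll %.1f"%r
    print(out,"tilt",np.round(m[:2,2],4))
E
python3 - <<'E'
from h import *
from workcell import manip
d=pickle.load(open("v0.pkl","rb"))
for n in("top","scene"):
    W=cloud(d[n]).reshape(-1,3)
    def box(c,th,hx,hy,z0,z1):
        a=np.radians(th);q=W-np.r_[c,0];x=q[:,0]*np.cos(a)+q[:,1]*np.sin(a);y=-q[:,0]*np.sin(a)+q[:,1]*np.cos(a)
        k=(abs(x)<hx)&(abs(y)<hy)&(W[:,2]>z0)&(W[:,2]<z1);return x[k],y[k],W[k]
    # carrier
    x,y,w=box((.4596,.217),-19.1,.03,.11,.07,.09)
    rc=cv2.minAreaRect((w[:,:2]*1000).astype(np.float32));print(n,"carrier",len(w),np.round(rc[0],1),np.round(rc[1],1),rc[2],"z",np.median(w[:,2]))
    pc=np.linalg.svd(w[:,:2]-w[:,:2].mean(0),full_matrices=False)[2][0];print(" mean",w[:,:2].mean(0),"long dir deg",np.degrees(np.arctan2(pc[1],pc[0])))
    # jaws
    c=(.6425,-.1146)
    for nm,sg in(("fixed",1),("moving",-1)):
        x,y,w=box(c,14,.042,.065,.042,.054)
        k=(x*sg>.01);w=w[k]
        pc=np.linalg.svd(w[:,:2]-w[:,:2].mean(0),full_matrices=False)[2][0]
        rc=cv2.minAreaRect((w[:,:2]*1000).astype(np.float32))
        print(" ",nm,len(w),"meanxy(clamp)",x[k].mean(),y[k].mean(),"x pct",np.round(np.percentile(x[k],[2,50,98]),4),"y ext",np.round(np.percentile(y[k],[1,99]),4),"dir",np.degrees(np.arctan2(pc[1],pc[0]))%180-90,np.round(rc[0],1),np.round(rc[1],1),np.round(rc[2],1))
    x,y,w=box((.557,-.136),14,.012,.012,.118,.13);print(" stud",len(w),w.mean(0))
    x,y,w=box((.458,-.124),14,.02,.02,.138,.155);print(" knob",len(w),w.mean(0))
    x,y,w=box((.59,-.128),14,.14,.09,.005,.019)
    rc=cv2.minAreaRect((w[:,:2]*1000).astype(np.float32));print(" plate",rc)
s=manip.state()
go(s,(.4596,.217,.13),-19)
E
```

```text
top carrier 631 [459.7 217.8] [189.   32.2] 70.85066223144531 z 0.07865917952956258
 mean [0.45915673 0.2162857 ] long dir deg 70.91638417929435
  fixed 185 meanxy(clamp) 0.024920375789371247 -0.00188808503728129 x pct [0.0177 0.0249 0.0322] y ext [-0.0525  0.0545] dir 14.177933752776639 [ 666.8 -108.1] [ 15.2 109.8] 14.1
  moving 167 meanxy(clamp) -0.025387755973821313 0.001835815156819267 x pct [-0.0313 -0.0255 -0.0187] y ext [-0.0521  0.0537] dir 14.896242847529436 [ 618.2 -120.5] [ 13.4 109.2] 14.8
 stud 43 [ 0.55738418 -0.13589609  0.12464712]
 knob 45 [ 0.45827965 -0.12412153  0.14851791]
 plate ((589.6580810546875, -127.9687728881836), (279.0295104980469, 179.5896759033203), 14.020817756652832)
scene carrier 1407 [458.  220.1] [188.8  33. ] 70.64503479003906 z 0.07742688394553632
 mean [0.46011905 0.22756874] long dir deg 70.81934267185338
  fixed 197 meanxy(clamp) 0.02400349094759704 0.007762559253058393 x pct [0.0174 0.0239 0.0307] y ext [-0.0477  0.058 ] dir 14.398754143078506 [ 665.  -105.4] [ 13.7 110.8] 14.4
  moving 168 meanxy(clamp) -0.025834391832641378 0.007245735874843602 x pct [-0.0318 -0.0258 -0.0202] y ext [-0.0505  0.0578] dir 14.359300224513433 [ 616.5 -117.4] [ 12.1 110.2] 14.1
 stud 43 [ 0.55586611 -0.13222614  0.12236099]
 knob 67 [ 0.45712076 -0.11837823  0.14565519]
 plate ((587.226318359375, -125.08293151855469), (226.1874237060547, 172.8245086669922), 14.143714904785156)
shift [-353.1 -258.4  100.7] tool-y heading 69.3 roll 88.3 tilt [-0.0009 -0.0018]
```

Request:
arm_command:
  increments: [-29.4,-21.5,8.4,0,-29.4,-21.5,8.4,0,-29.4,-21.5,8.4,0,-29.4,-21.5,8.4,0,-29.4,-21.5,8.4,0,-29.4,-21.5,8.4,0,-29.4,-21.5,8.4,0,-29.4,-21.5,8.4,0]
  hand: 0

```text
time: 0.77
tool_pos: [0.3806, 0.3386, 0.1634]
tcp_rot: [-0.565, -3.09, 0.001]
wrist_force: [0.6, 0.6, 0.4]
gripper_width: 0.0852
grip_force: 0.0
```

Request:
arm_command:
  increments: [-29.4,-21.5,8.4,0,-29.4,-21.5,8.4,0,-29.4,-21.5,8.4,0,-29.4,-21.5,8.4,0,0,0,0,7,0,0,0,7,0,0,0,7,0,0,0,7]

```text
time: 1.43
tool_pos: [0.4596, 0.2177, 0.1299]
tcp_rot: [-1.306, -2.856, 0.001]
wrist_force: [0.1, -0.1, -0.3]
gripper_width: 0.0853
grip_force: 0.0
```

Request:
arm_command:
  increments: [0,0,0,7,0,0,0,7,0,0,0,7,0,0,0,7,0,0,0,7,0,0,0,7,0,0,0,7,0,0,0,7]

```text
time: 2.1
tool_pos: [0.4593, 0.2182, 0.13]
tcp_rot: [-2.493, -1.911, 0.002]
wrist_force: [-0.1, 0.4, 0.7]
gripper_width: 0.0855
grip_force: 0.0
```

Run:
```python
from h import *
from workcell import manip
s=manip.state();print(s["time"],np.round(s["tool_pos"],4),np.round(s["joint_positions"],2))
go(s,(.459,.219,.044),-19.2)
r=manip.get_image("wrist");pickle.dump(r,open("w1.pkl","wb"));cv2.imwrite("pics/w1.png",r["image"][:,:,::-1])
W=cloud(r);w=W.reshape(-1,3);k=(abs(w[:,2]-.078)<.012)&(np.hypot(w[:,0]-.459,w[:,1]-.219)<.12);w=w[k]
print(len(w));rc=cv2.minAreaRect((w[:,:2]*1000).astype(np.float32));print(rc,np.median(w[:,2]))
```

```text
2.1 [0.4593 0.2182 0.13  ] [ 0.32  0.15 -0.41  1.01  0.    2.15]
shift [ 0.7 -0.4 86. ] tool-y heading -15.1 roll 4.1 tilt [-0.0011 -0.0003]
12699
((408.9049072265625, 234.27865600585938), (188.60836791992188, 135.28744506835938), 70.9779281616211) 0.07850394269091582
```

View pics/w1.png

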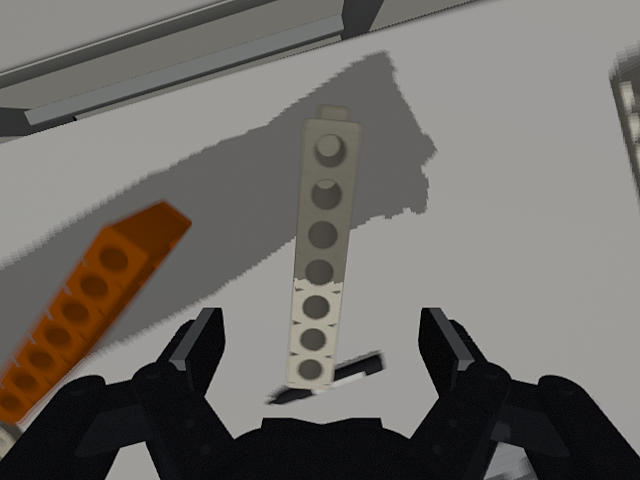

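The wrist view shows the empty carrier (320,250) lying between the fingers at (200,340) and (440,340), with a clear drop. I'll go down and grip it.

Request:
arm_command:
  increments: [0.7,-0.4,0,4.1,0,0,14,0,0,0,14,0,0,0,14,0,0,0,14,0,0,0,14,0,0,0,10,0,0,0,6,0]

```text
time: 2.82
tool_pos: [0.4585, 0.2187, 0.043]
tcp_rot: [-2.553, -1.83, 0.004]
wrist_force: [-0.4, 0.2, -0.5]
gripper_width: 0.0853
grip_force: 0.0
```

Request:
arm_command:
  increments: [0,0,0,0,0,0,0,0,0,0,0,0,0,0,0,0,0,0,0,0,0,0,0,0,0,0,0,0,0,0,0,0]
  hand: 1
  squeeze: 30

```text
time: 3.48
tool_pos: [0.4604, 0.2194, 0.0454]
tcp_rot: [2.554, 1.828, 0.003]
wrist_force: [-1.6, -0.7, 5.1]
gripper_width: 0.0314
grip_force: 38.7
```

Run:
```python
from h import *
from workcell import manip
r=pickle.load(open("w1.pkl","rb"));w=cloud(r).reshape(-1,3)
a=np.radians(-19.2);q=w-np.array([.459,.219,0]);x=q[:,0]*np.cos(a)+q[:,1]*np.sin(a);y=-q[:,0]*np.sin(a)+q[:,1]*np.cos(a)
k=(abs(x)<.024)&(abs(y)<.12)&(abs(w[:,2]-.078)<.008)
rc=cv2.minAreaRect((w[k,:2]*1000).astype(np.float32));print("wrist",rc,np.percentile(y[k],[.5,99.5]))
s=manip.state();print(s["time"],np.round(s["tool_pos"],4),s["gripper_width"],s["grip_force"],s["wrist_force"])
go(s,(.6411,-.1129,.14),14.2)
```

```text
wrist ((457.6554260253906, 217.4715118408203), (188.60836791992188, 32.154685974121094), 70.9779281616211) [-0.09373314  0.09123683]
3.4833 [0.4604 0.2194 0.0454] 0.03135974304384806 38.6586856842041 [-1.62918843 -0.6623661   5.09959959]
shift [-256.2  278.3  -94.5] tool-y heading -18.8 roll -33.0 tilt [0.0016 0.0006]
```

Request:
arm_command:
  increments: [0,0,-10,0,0,0,-26,0,0,0,-26,0,0,0,-30,0,0,0,-30,0,0,0,-24,0,0,0,-10,0,0,0,0,0]

```text
time: 4.15
tool_pos: [0.4615, 0.2197, 0.2035]
tcp_rot: [2.554, 1.827, 0.009]
wrist_force: [0.2, 0.7, -1.5]
gripper_width: 0.0316
grip_force: 38.0
```

Request:
arm_command:
  increments: [-13,14,0,0,-21,23,0,0,-21,23,0,0,-24,26,0,0,-24,26,0,0,-24,26,0,0,-24,26,0,0,-24,26,0,0]

```text
time: 4.82
tool_pos: [0.5818, -0.0093, 0.1977]
tcp_rot: [-2.553, -1.826, 0.005]
wrist_force: [0.8, 1.1, -1.2]
gripper_width: 0.0316
grip_force: 37.9
```

Request:
arm_command:
  increments: [-24,26,0,0,-24,26,0,0,-21,23,0,0,-13,14,0,0,0,0,0,-6.6,0,0,0,-6.6,0,0,0,-6.6,0,0,0,-6.6]

```text
time: 5.48
tool_pos: [0.6391, -0.1141, 0.1972]
tcp_rot: [-2.061, -2.365, 0.004]
wrist_force: [-0.1, -0.1, -1.8]
gripper_width: 0.0315
grip_force: 38.0
```

Request:
arm_command:
  increments: [0,0,0,-6.6,0,0,0,0,0,0,0,0,0,0,0,0,0,0,0,0,0,0,0,0,0,0,0,0,0,0,0,0]

```text
time: 6.15
tool_pos: [0.6408, -0.1141, 0.2006]
tcp_rot: [1.931, 2.478, 0.0]
wrist_force: [0.1, -0.3, -1.5]
gripper_width: 0.0317
grip_force: 38.0
```

Run:
```python
from h import *
from workcell import manip
s=manip.state();print(s["time"],np.round(s["tool_pos"],4),s["gripper_width"],np.round(s["joint_positions"],2))
go(s,(.6411,-.1129,.2),14.2)
r=manip.get_image("wrist");pickle.dump(r,open("w2.pkl","wb"))
rt=manip.get_image("top");rs=manip.get_image("scene");pickle.dump((rt,rs),open("ts2.pkl","wb"))
o=np.vstack([r["image"]]);cv2.imwrite("pics/w2.png",o[:,:,::-1])
```

```text
6.15 [ 0.6408 -0.1141  0.2006] 0.031720578306056325 [-0.28  0.34 -0.01  1.22 -0.    1.05]
shift [1.1 0.6 0.6] tool-y heading 14.1 roll -0.1 tilt [ 0.0001 -0.0001]
```

View pics/w2.png

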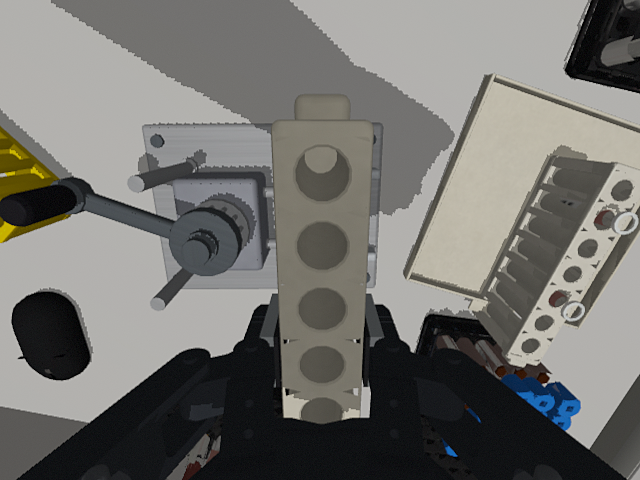

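The carrier hangs upright in the grip at (320,250), with its long axis along the channel. The stud is at (200,250). I'll calibrate the cameras against the gripped carrier to refine the seat.

Run:
```python
from h import *
d0=pickle.load(open("v0.pkl","rb"));t2=pickle.load(open("ts2.pkl","rb"))
a=np.radians(14.2);ex=np.array([np.cos(a),np.sin(a)]);ey=np.array([-np.sin(a),np.cos(a)])
T=np.array([.6408,-.1141])
def loc(W,c=T):
    q=W[:,:2]-c;return q@ex,q@ey
for n,r in zip(("top","scene"),t2):
    W=cloud(r).reshape(-1,3);x,y=loc(W);k=(abs(x)<.03)&(abs(y)<.11)&(abs(W[:,2]-.234)<.012)
    rc=cv2.minAreaRect((np.c_[x,y][k]*1000).astype(np.float32));print(n,"carrier in grip rel TCP",np.round(rc[0],1),np.round(rc[1],1),round(rc[2],1),"x pct",np.round(np.percentile(x[k],[1,50,99])*1000,1),"zmed",np.median(W[k,2]),k.sum())
    W=cloud(d0[n]).reshape(-1,3);x,y=loc(W)
    for nm,lo,hi in(("fixed",.01,.045),("mov",-.045,-.01)):
        k=(x>lo)&(x<hi)&(abs(y)<.07)&(abs(W[:,2]-.048)<.007)
        rc=cv2.minAreaRect((np.c_[x,y][k]*1000).astype(np.float32));print("  ",nm,np.round(rc[0],1),np.round(rc[1],1),round(rc[2],1),"x pct",np.round(np.percentile(x[k],[1,50,99])*1000,1))
W=cloud(pickle.load(open("w2.pkl","rb"))).reshape(-1,3);x,y=loc(W)
k=(abs(x)<.03)&(abs(y)<.11)&(abs(W[:,2]-.234)<.006);print("wrist carrier x",np.round(np.percentile(x[k],[1,50,99])*1000,1),"y",np.round(np.percentile(y[k],[1,99])*1000,1))
k=(abs(x+.0865)<.015)&(abs(y)<.02)&(abs(W[:,2]-.123)<.004);print("wrist stud",x[k].mean(),y[k].mean(),k.sum(),W[k,2].max())
k=(abs(W[:,2]-.012)<.004)&(abs(x)<.25)&(abs(y)<.13);print("wrist plate",np.percentile(x[k],[1,99]),np.percentile(y[k],[1,99]))
for nm,lo,hi in(("fixed",.0,.05),("mov",-.05,-.0)):
    k=(x>lo)&(x<hi)&(abs(y)<.07)&(abs(W[:,2]-.044)<.008);print("wrist",nm,k.sum(), np.percentile(x[k],[1,50,99]) if k.any() else "")
```

```text
top carrier in grip rel TCP [  1.6 -70.1] [33.7 52.2] 0.4 x pct [-15.2  -1.5  16.9] zmed 0.2334014205177808 213
   fixed [26.8 -0.3] [110.2  15.4] 89.9 x pct [19.2 26.4 34.2]
   mov [-23.4  -0.7] [ 13.4 109.2] 0.6 x pct [-29.8 -23.9 -17. ]
scene carrier in grip rel TCP [-1.2 16.6] [ 57.2 156.1] 10.1 x pct [-27.1   0.6  27.2] zmed 0.23203502153635724 763
   fixed [25.6  2.5] [ 13.7 110.8] 0.2 x pct [18.7 25.5 32.4]
   mov [-24.4   2.7] [110.2  12.1] 89.9 x pct [-30.3 -24.3 -18.5]
wrist carrier x [-20.6  -0.3  19.8] y [-31.8  90.1]
wrist stud -0.08666082357923746 0.00034504025547413844 670 0.1268913600103273
wrist plate [-0.16514842  0.23413377] [-0.12381126  0.12324472]
wrist fixed 0 
wrist mov 61 [-0.04992595 -0.04719876 -0.0444615 ]
```

Request:
arm_command:
  increments: [0,0,8,0,0,0,16,0,0,0,20,0,0,0,20,0,0,0,16,0,0,0,8,0,0,0,4,0,0,0,0,0]

```text
time: 6.97
tool_pos: [0.6401, -0.114, 0.1074]
tcp_rot: [-1.929, -2.477, 0.001]
wrist_force: [-0.4, -1.7, -0.4]
gripper_width: 0.0315
grip_force: 38.0
```

Request:
arm_command:
  increments: [0,0,2,0,0,0,4,0,0,0,4,0,0,0,4,0,0,0,4,0,0,0,4,0,0,0,2,0,0,0,0,0]

```text
time: 7.63
tool_pos: [0.6402, -0.114, 0.0836]
tcp_rot: [-1.93, -2.477, 0.001]
wrist_force: [-0.2, -0.4, -1.3]
gripper_width: 0.0317
grip_force: 38.0
```

Request:
arm_command:
  increments: [0,0,4,0,0,0,4,0,0,0,4,0,0,0,4,0,0,0,4,0,0,0,3,0,0,0,1,0,0,0,0,0]

```text
time: 8.3
tool_pos: [0.6404, -0.1141, 0.06]
tcp_rot: [-1.93, -2.478, 0.001]
wrist_force: [-0.1, -0.1, -1.3]
gripper_width: 0.0315
grip_force: 38.0
```

Request:
arm_command:
  increments: [0,0,0.5,0,0,0,0.5,0,0,0,0.5,0,0,0,0.5,0,0,0,0,0,0,0,0,0,0,0,0,0,0,0,0,0]

```text
time: 8.97
tool_pos: [0.6408, -0.1142, 0.0585]
tcp_rot: [1.93, 2.478, 0.0]
wrist_force: [-0.4, -0.4, -1.5]
gripper_width: 0.0316
grip_force: 38.0
```

Request:
arm_command:
  increments: [0,0,0.5,0,0,0,0.5,0,0,0,0.5,0,0,0,0,0,0,0,0,0,0,0,0,0,0,0,0,0,0,0,0,0]

```text
time: 9.63
tool_pos: [0.6409, -0.1142, 0.0574]
tcp_rot: [1.93, 2.478, -0.0]
wrist_force: [-1.0, 0.1, 3.9]
gripper_width: 0.0314
grip_force: 38.5
```

Request:
arm_command:
  increments: [0,0,0,0,0,0,0,0,0,0,0,0,0,0,0,0,0,0,0,0,0,0,0,0,0,0,0,0,0,0,0,0]
  hand: 0.45

```text
time: 10.3
tool_pos: [0.6408, -0.1142, 0.0569]
tcp_rot: [-1.93, -2.478, 0.0]
wrist_force: [-0.3, -0.2, 0.7]
gripper_width: 0.0472
grip_force: 0.0
```

Request:
arm_command:
  increments: [0,0,-4,0,0,0,-10,0,0,0,-20,0,0,0,-30,0,0,0,-30,0,0,0,-30,0,0,0,-20,0,0,0,-6,0]

```text
time: 10.97
tool_pos: [0.6436, -0.1149, 0.2132]
tcp_rot: [1.925, 2.472, 0.005]
wrist_force: [1.6, -0.1, 1.3]
gripper_width: 0.0468
grip_force: 0.0
```

Run:
```python
from h import *
from workcell import manip
s=manip.state();print(s["time"],np.round(s["tool_pos"],4),s["gripper_width"])
w,t,sc=[manip.get_image(n) for n in("wrist","top","scene")]
pickle.dump((w,t,sc),open("v3.pkl","wb"))
cv2.imwrite("pics/v3.png",cv2.resize(np.hstack([w["image"],sc["image"][120:,100:580][:,:,:].copy() if 0 else sc["image"]])[:,:,::-1],(800,300)))
a=np.radians(14.2);ex=np.array([np.cos(a),np.sin(a)]);ey=np.array([-np.sin(a),np.cos(a)])
T=np.array([.6408,-.1141])
for n,r in(("w",w),("t",t),("s",sc)):
    W=cloud(r).reshape(-1,3);q=W[:,:2]-T;x,y=q@ex,q@ey
    k=(abs(x)<.03)&(abs(y)<.11)&(abs(W[:,2]-.09)<.008);print(n,k.sum(),"carrier x",np.round(np.percentile(x[k],[1,50,99])*1000,1),"y",np.round(np.percentile(y[k],[1,99])*1000,1),"z",np.percentile(W[k,2],[10,50,90]))
    N=np.array([-.0865,0]);kx=x+.0865
    k=(abs(np.hypot(kx,y)-.1)<.014)&(kx<0)&(abs(W[:,2]-.146)<.01);print("  knob",k.sum(),W[k].mean(0) if k.any() else "", np.degrees(np.arctan2(y[k].mean(),-kx[k].mean())) if k.any() else "")
    k=(np.hypot(kx,y)<.012)&(abs(W[:,2]-.124)<.006);print("  stud",k.sum(),W[k].mean(0) if k.any() else "")
```

```text
10.9667 [ 0.6436 -0.1149  0.2132] 0.04683952640932084
w 6573 carrier x [-16.8  -1.2  14.6] y [-93.4  89.7] z [0.08810882 0.09050829 0.09146084]
  knob 1237 [ 0.46033441 -0.1229455   0.14702025] 21.498683330196357
  stud 612 [ 0.55672902 -0.13500723  0.12443464]
t 147 carrier x [-15.8  -0.1  16.9] y [-95.7 -49.6] z [0.08495762 0.09010864 0.0946417 ]
  knob 23 [ 0.45722131 -0.12832645  0.1510193 ] 18.211105123625536
  stud 1 [ 0.55428023 -0.14660337  0.11802279]
s 670 carrier x [-16.1  -0.4  15.3] y [-91.6  93.7] z [0.08467621 0.08856197 0.0905509 ]
  knob 72 [ 0.45712597 -0.11818716  0.14509715] 23.93897507846764
  stud 45 [ 0.55580949 -0.13178841  0.12239777]
```

View pics/v3.png

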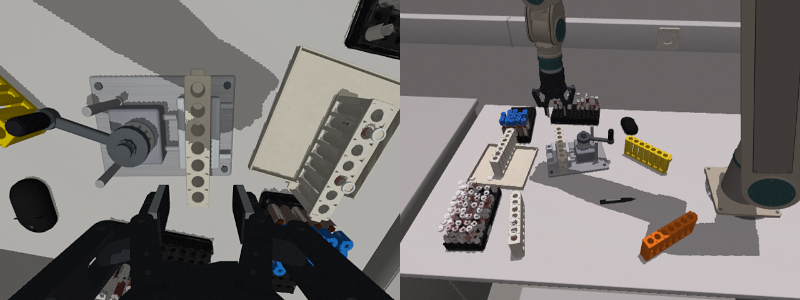

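The carrier is seated in the channel (x within 1 mm, top at 90 mm). The knob is about 21.5° towards the +y post. I'll move to the knob.

```bash
cat >> h.py <<'E'
N=np.array([.5568,-.1352])
def knob(phi,z):
    a=np.radians(194.2-phi);return np.r_[N+.1*np.array([np.cos(a),np.sin(a)]),z]
def gok(phi,z):
    from workcell import manip
    s=manip.state();print(s["time"],np.round(s["tool_pos"],4),np.round(s["wrist_force"],1));q=s["tool_pos"][:2]-N
    a=np.degrees(np.arctan2(q[1],q[0]))%360;print("phi now %.1f r %.1f"%(194.2-a,1e3*np.hypot(*q)));go(s,knob(phi,z),104.2-phi)
E
python3 -c "
from h import *
gok(21.5,.18)"
```

```text
11.1167 [ 0.6408 -0.1142  0.2073] [ 0.1 -0.7 -0.8]
phi now 180.2 r 86.6
shift [  36.8 -179.7   27.2] tool-y heading 14.2 roll -68.5 tilt [ 0.0008 -0.0002]
```

Request:
arm_command:
  increments: [2.3,-11,1.7,0,4.6,-22,3.4,0,6,-29,4.4,0,6,-29,4.4,0,6,-29,4.4,0,6,-29,4.4,0,4,-20,3,0,1.9,-10.7,1.5,0]

```text
time: 11.78
tool_pos: [0.4526, -0.1211, 0.1766]
tcp_rot: [-1.927, -2.472, 0.003]
wrist_force: [-0.3, 0.0, -0.3]
gripper_width: 0.0472
grip_force: 0.0
```

Request:
arm_command:
  increments: [0,0,0,-6.85,0,0,0,-6.85,0,0,0,-6.85,0,0,0,-6.85,0,0,0,-6.85,0,0,0,-6.85,0,0,0,-6.85,0,0,0,-6.85]

```text
time: 12.45
tool_pos: [0.4573, -0.1222, 0.1784]
tcp_rot: [-0.564, -3.089, -0.001]
wrist_force: [-0.7, -0.2, 0.1]
gripper_width: 0.047
grip_force: 0.0
```

Request:
arm_command:
  increments: [0,0,0,-6.85,0,0,0,-6.85,0,0,0,0,0,0,0,0,0,0,0,0,0,0,0,0,0,0,0,0,0,0,0,0]

```text
time: 13.12
tool_pos: [0.4575, -0.1225, 0.1798]
tcp_rot: [-0.202, -3.135, -0.0]
wrist_force: [-0.6, 0.4, 0.2]
gripper_width: 0.0471
grip_force: 0.0
```

Run:
```python
from h import *
from workcell import manip
gok(21.5,.112)
r=manip.get_image("wrist");pickle.dump(r,open("w4.pkl","wb"));cv2.imwrite("pics/w4.png",r["image"][:,:,::-1])
s=manip.state();m=R.from_rotvec(s["tcp_rot"]).as_matrix()
W=cloud(r).reshape(-1,3);k=(np.hypot(W[:,0]-.4576,W[:,1]+.1225)<.03)&(abs(W[:,2]-.144)<.003)
print(k.sum(),W[k].mean(0));print(np.percentile((W[k]-s["tool_pos"])@m*1000,[2,50,98],axis=0))
```

```text
13.1167 [ 0.4575 -0.1225  0.1798] [-0.6  0.4  0.2]
phi now 21.5 r 100.1
shift [-0.1 -0.  67.8] tool-y heading 82.6 roll -0.1 tilt [-0.0001  0.0001]
157 [ 0.44890648 -0.12355306  0.14437668]
[[  2.63244494 -11.28689234  32.91691944]
 [  9.30391807  -2.65546801  35.02442889]
 [ 10.92001872   6.97001055  38.75544993]]
```

View pics/w4.png

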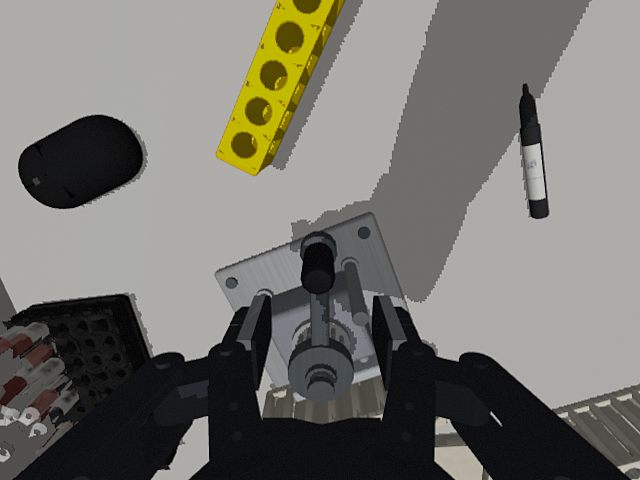

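The view shows the knob at (318,270), centred between the fingers at x=265 and x=375. I'll go down, cage it and do the short first swing.

Request:
arm_command:
  increments: [0,-1,8,0,0,0,12,0,0,0,12,0,0,0,12,0,0,0,12,0,0,0,8,0,0,0,4,0,0,0,0,0]

```text
time: 13.83
tool_pos: [0.4565, -0.1231, 0.1107]
tcp_rot: [-0.201, -3.133, -0.001]
wrist_force: [-0.1, 0.2, -0.2]
gripper_width: 0.047
grip_force: 0.0
```

Request:
arm_command:
  increments: [0,0,0,0,0,0,0,0,0,0,0,0,0,0,0,0,0,0,0,0,0,0,0,0,0,0,0,0,0,0,0,0]
  hand: 0.71
  squeeze: 25

```text
time: 14.5
tool_pos: [0.4575, -0.1235, 0.1119]
tcp_rot: [0.201, 3.135, -0.0]
wrist_force: [0.2, 0.7, 0.3]
gripper_width: 0.0249
grip_force: 0.0
```

Request:
arm_command:
  increments: [-0.1,4,0,2.3,-0.1,4,0,2.3,-0.1,4,0,2.3,-0.1,4,0,2.3,-0.1,4,0,2.3,-0.1,4,0,2.3,0,0,0,0,0,0,0,0]

```text
time: 15.17
tool_pos: [0.4634, -0.1002, 0.1118]
tcp_rot: [-0.574, -3.089, 0.0]
wrist_force: [-0.1, -0.2, 0.3]
gripper_width: 0.025
grip_force: 0.0
```

```bash
python3 -c "
from h import *
gok(35,.112)"
```

```text
15.1667 [ 0.4634 -0.1002  0.1118] [-0.1 -0.2  0.3]
phi now 34.7 r 99.8
shift [ 0.2  0.5 -0.2] tool-y heading 69.0 roll -0.2 tilt [-0.0001 -0.0001]
```

Request:
arm_command:
  increments: [0,0,0,0,0,0,0,0,0,0,0,0,0,0,0,0,0,0,0,0,0,0,0,0,0,0,0,0,0,0,0,0]
  hand: 1
  squeeze: 30

```text
time: 15.83
tool_pos: [0.4633, -0.1003, 0.1119]
tcp_rot: [-0.576, -3.088, 0.0]
wrist_force: [-1.4, 0.2, 2.0]
gripper_width: 0.0192
grip_force: 29.3
```

Request:
arm_command:
  increments: [0,0,-2,0,0,0,-3,0,0,0,-3,0,0,0,-3,0,0,0,-2,0,0,0,-1,0,0,0,0,0,0,0,0,0]

```text
time: 16.5
tool_pos: [0.4635, -0.1003, 0.1258]
tcp_rot: [0.576, 3.088, -0.0]
wrist_force: [1.9, -1.6, -5.0]
gripper_width: 0.0186
grip_force: 29.4
```

Request:
arm_command:
  increments: [-0.28,-7.5,0,-4.3,-0.28,-7.5,0,-4.3,-0.28,-7.5,0,-4.3,-0.28,-7.5,0,-4.3,-0.28,-7.5,0,-4.3,-0.28,-7.5,0,-4.3,-0.28,-7.5,0,-4.3,-0.28,-7.5,0,-4.3]

```text
time: 17.17
tool_pos: [0.4595, -0.1591, 0.1256]
tcp_rot: [-0.369, 3.119, 0.002]
wrist_force: [2.4, -0.2, -4.8]
gripper_width: 0.019
grip_force: 29.5
```

Request:
arm_command:
  increments: [-0.28,-7.5,0,-4.3,-0.28,-7.5,0,-4.3,-0.28,-7.5,0,-4.3,-0.28,-7.5,0,-4.3,-0.28,-7.5,0,-4.3,-0.28,-7.5,0,-4.3,-0.28,-7.5,0,-4.3,-0.28,-7.5,0,-4.3]

```text
time: 17.83
tool_pos: [0.4893, -0.2096, 0.1253]
tcp_rot: [-1.274, 2.871, 0.004]
wrist_force: [2.5, 0.4, -5.3]
gripper_width: 0.0191
grip_force: 29.5
```

```bash
python3 -c "
from h import *
gok(-34,.126)"
```

```text
17.8333 [ 0.4893 -0.2096  0.1253] [ 2.5  0.4 -5.3]
phi now -33.6 r 100.4
shift [-0.4 -0.7 -0.7] tool-y heading 137.9 roll -0.3 tilt [-0.0003  0.0025]
```

Request:
arm_command:
  increments: [0,-3,0,-1.5,0,-3,0,-1.5,0,-2,0,-1,0,0,0,0,0,0,0,0,0,0,0,0,0,0,0,0,0,0,0,0]

```text
time: 18.5
tool_pos: [0.4949, -0.2146, 0.1256]
tcp_rot: [-1.369, 2.827, 0.003]
wrist_force: [1.8, 4.8, -5.4]
gripper_width: 0.0189
grip_force: 29.5
```

```bash
python3 -c "
from h import *
gok(-34,.126)"
```

```text
18.5 [ 0.4949 -0.2146  0.1256] [ 1.8  4.8 -5.4]
phi now -37.9 r 100.6
shift [-0.8  6.8 -0.4] tool-y heading 141.7 roll 3.5 tilt [-0.0005  0.0018]
```

Request:
arm_command:
  increments: [0,-1,0,0,0,-1,0,0,0,0,0,0,0,0,0,0,0,0,0,0,0,0,0,0,0,0,0,0,0,0,0,0]

```text
time: 19.17
tool_pos: [0.4952, -0.2149, 0.125]
tcp_rot: [1.369, -2.826, -0.007]
wrist_force: [0.1, 6.3, -5.1]
gripper_width: 0.0192
grip_force: 29.6
```

```bash
python3 -c "
from h import *
gok(-34,.126)"
```

```text
19.1667 [ 0.4952 -0.2149  0.125 ] [ 0.1  6.3 -5.1]
phi now -38.1 r 100.8
shift [-0.9  7.2 -1. ] tool-y heading 141.7 roll 3.5 tilt [-0.0032  0.0038]
```

Request:
arm_command:
  increments: [-0.4,4,0,2,-0.4,4,0,1.5,0,0,0,0,0,0,0,0,0,0,0,0,0,0,0,0,0,0,0,0,0,0,0,0]

```text
time: 19.83
tool_pos: [0.4911, -0.2111, 0.1257]
tcp_rot: [1.282, -2.868, -0.0]
wrist_force: [0.4, 3.1, -6.0]
gripper_width: 0.0188
grip_force: 29.6
```

Request:
arm_command:
  increments: [0,0,0,0,0,0,0,0,0,0,0,0,0,0,3,0,0,0,4,0,0,0,4,0,0,0,3,0,0,0,0,0]
  hand: 0.71

```text
time: 20.5
tool_pos: [0.4905, -0.2107, 0.1107]
tcp_rot: [1.282, -2.867, -0.002]
wrist_force: [-0.4, -0.4, -0.1]
gripper_width: 0.0246
grip_force: 0.0
```

```bash
python3 -c "
from h import *
gok(-34,.112)"
```

```text
20.5 [ 0.4905 -0.2107  0.1107] [-0.4 -0.4 -0.1]
phi now -34.5 r 100.5
shift [-0.5  0.9 -1.3] tool-y heading 138.2 roll -0.0 tilt [-0.0016  0.0008]
```

Request:
arm_command:
  increments: [-0.8,7.5,0,4.3,-0.28,7.5,0,4.3,-0.28,7.5,0,4.3,-0.28,7.5,0,4.3,-0.28,7.5,0,4.3,-0.28,7.5,0,4.3,-0.28,7.5,0,4.3,-0.28,7.5,0,4.3]

```text
time: 21.17
tool_pos: [0.461, -0.1609, 0.1117]
tcp_rot: [0.37, -3.119, 0.004]
wrist_force: [0.6, -2.6, -2.2]
gripper_width: 0.0244
grip_force: 1.5
```

Request:
arm_command:
  increments: [-0.08,4,0,2.3,-0.08,4,0,2.3,-0.08,4,0,2.3,-0.08,4,0,2.3,-0.08,4,0,2.3,-0.08,4,0,2.3,-0.08,4,0,2.3,-0.08,4,0,2.3]

```text
time: 21.83
tool_pos: [0.458, -0.129, 0.1117]
tcp_rot: [-0.131, -3.137, 0.004]
wrist_force: [-1.7, -2.9, -0.7]
gripper_width: 0.0247
grip_force: 1.4
```

```bash
python3 -c "
from h import *
gok(34,.112)"
```

```text
21.8333 [ 0.458  -0.129   0.1117] [-1.7 -2.9 -0.7]
phi now 17.8 r 99.0
shift [-2.4 27.9 -0.4] tool-y heading 85.2 roll 15.0 tilt [-0.0015 -0.0025]
```

Request:
arm_command:
  increments: [0.1,1.3,0,0.75,0.1,1.3,0,0.75,0.1,1.3,0,0.75,0.1,1.3,0,0.75,0.1,1.3,0,0.75,0.1,1.3,0,0.75,0,1.3,0,0.75,0,1.3,0,0.75]

```text
time: 22.5
tool_pos: [0.4593, -0.1177, 0.1118]
tcp_rot: [-0.293, -3.128, -0.0]
wrist_force: [-1.4, -1.4, -1.2]
gripper_width: 0.0248
grip_force: 1.3
```

Request:
arm_command:
  increments: [0,1.3,0,0.75,0,1.3,0,0.75,0,1.3,0,0.75,0,1.3,0,0.75,0,1.3,0,0.75,0,1.3,0,0.75,0,1.3,0,0.75,0,1.3,0,0.75]

```text
time: 23.17
tool_pos: [0.4617, -0.1075, 0.1118]
tcp_rot: [-0.456, -3.108, -0.0]
wrist_force: [0.0, -1.0, -0.6]
gripper_width: 0.0248
grip_force: 1.2
```

Request:
arm_command:
  increments: [0,1.3,0,0.75,0,1.3,0,0.75,0,1.3,0,0.75,0,1.3,0,0.75,0,1.3,0,0.75,0,1.3,0,0.75,0,0,0,0,0,0,0,0]

```text
time: 23.83
tool_pos: [0.4643, -0.1, 0.1118]
tcp_rot: [0.576, 3.088, 0.001]
wrist_force: [-0.4, -1.6, -1.9]
gripper_width: 0.0247
grip_force: 0.7
```

Run:
```python
from h import *
from workcell import manip
gok(34.5,.112)
s=manip.state()
rs=manip.get_image("scene");rt=manip.get_image("top")
d0=pickle.load(open("v0.pkl","rb"))
T=np.array([.6408,-.1141]);a=np.radians(14.2);ex=np.array([np.cos(a),np.sin(a)]);ey=np.array([-np.sin(a),np.cos(a)])
for n,r in(("scene0",d0["scene"]),("scene",rs),("top0",d0["top"]),("top",rt)):
    W=cloud(r).reshape(-1,3);q=W[:,:2]-T;x,y=q@ex,q@ey
    k=(x<-.008)&(x>-.045)&(abs(y)<.06)&(abs(W[:,2]-.046)<.005);print(n,k.sum(),"mov jaw x pct",np.round(np.percentile(x[k],[2,25,50,75,98])*1000,1) if k.sum()>5 else "")
```

```text
23.8333 [ 0.4643 -0.1     0.1118] [-0.4 -1.6 -1.9]
phi now 35.0 r 99.0
shift [ 1.  -0.9 -0.2] tool-y heading 68.9 roll -0.8 tilt [0.0001 0.0006]
scene0 170 mov jaw x pct [-30.2 -27.2 -24.3 -21.2 -18.5]
scene 147 mov jaw x pct [-27.1 -24.5 -21.8 -19.4 -17. ]
top0 141 mov jaw x pct [-29.5 -26.8 -24.3 -20.9 -17. ]
top 134 mov jaw x pct [-26.9 -23.4 -19.4 -16.1 -12.4]
```

The moving jaw has travelled about 2.7 mm and the force is still low, so I'll do another stroke.

Request:
arm_command:
  increments: [0.5,-0.5,0,0,0.5,-0.5,0,0,0,0,0,0,0,0,0,0,0,0,0,0,0,0,0,0,0,0,0,0,0,0,0,0]
  hand: 1

```text
time: 24.6
tool_pos: [0.4635, -0.101, 0.112]
tcp_rot: [0.576, 3.087, 0.0]
wrist_force: [2.2, -0.7, -1.8]
gripper_width: 0.0192
grip_force: 29.4
```

Request:
arm_command:
  increments: [0,0,-2,0,0,0,-3,0,0,0,-3,0,0,0,-3,0,0,0,-2,0,0,0,-1,0,0,0,0,0,0,0,0,0]

```text
time: 25.27
tool_pos: [0.4635, -0.1009, 0.126]
tcp_rot: [0.576, 3.087, 0.0]
wrist_force: [5.7, -1.5, -5.3]
gripper_width: 0.0186
grip_force: 29.5
```

Request:
arm_command:
  increments: [-0.28,-7.5,0,-4.3,-0.28,-7.5,0,-4.3,-0.28,-7.5,0,-4.3,-0.28,-7.5,0,-4.3,-0.28,-7.5,0,-4.3,-0.28,-7.5,0,-4.3,-0.28,-7.5,0,-4.3,-0.28,-7.5,0,-4.3]

```text
time: 25.93
tool_pos: [0.4597, -0.1593, 0.1259]
tcp_rot: [-0.369, 3.117, 0.004]
wrist_force: [7.2, 2.0, -5.6]
gripper_width: 0.0186
grip_force: 29.6
```

Request:
arm_command:
  increments: [-0.28,-7.5,0,-4.3,-0.28,-7.5,0,-4.3,-0.28,-7.5,0,-4.3,-0.28,-7.5,0,-4.3,-0.28,-7.5,0,-4.3,-0.28,-7.5,0,-4.3,-0.28,-7.5,0,-4.3,-0.28,-7.5,0,-4.3]

```text
time: 26.6
tool_pos: [0.4889, -0.2091, 0.1252]
tcp_rot: [-1.274, 2.869, 0.007]
wrist_force: [4.5, 3.6, -4.6]
gripper_width: 0.0191
grip_force: 29.6
```

Request:
arm_command:
  increments: [0,0,0,0,0,0,0,0,0,0,0,0,0,0,3,0,0,0,4,0,0,0,4,0,0,0,3,0,0,0,0,0]
  hand: 0.71

```text
time: 27.27
tool_pos: [0.4879, -0.2104, 0.1108]
tcp_rot: [1.269, -2.873, -0.003]
wrist_force: [-0.3, -0.1, -0.9]
gripper_width: 0.0245
grip_force: 0.0
```

```bash
python3 -c "
from h import *
gok(-34,.112)"
```

```text
27.2667 [ 0.4879 -0.2104  0.1108] [-0.3 -0.1 -0.9]
phi now -33.3 r 102.0
shift [-2.  -1.2 -1.3] tool-y heading 137.7 roll -0.5 tilt [-0.0019  0.001 ]
```

Request:
arm_command:
  increments: [-1.3,7.5,0,4.3,-1.3,7.5,0,4.3,-0.28,7.5,0,4.3,-0.28,7.5,0,4.3,0,1.3,0,0.75,0,1.3,0,0.75,0,1.3,0,0.75,0,1.3,0,0.75]

```text
time: 27.93
tool_pos: [0.469, -0.1823, 0.1119]
tcp_rot: [0.745, -3.052, 0.002]
wrist_force: [0.7, -3.6, -1.1]
gripper_width: 0.0248
grip_force: 1.3
```

```bash
python3 -c "
from h import *
gok(-10,.112)"
```

```text
27.9333 [ 0.469  -0.1823  0.1119] [ 0.7 -3.6 -1.1]
phi now -14.0 r 99.6
shift [ 0.2  7.  -0.1] tool-y heading 117.4 roll 3.2 tilt [ 0.0001 -0.0011]
```

Request:
arm_command:
  increments: [0,1.3,0,0.75,0,1.3,0,0.75,0,1.3,0,0.75,0,1.3,0,0.75,0,1.3,0,0.75,0,1.3,0,0.75,0,1.3,0,0.75,0,1.3,0,0.75]

```text
time: 28.6
tool_pos: [0.4643, -0.1722, 0.1118]
tcp_rot: [0.583, -3.087, 0.0]
wrist_force: [-1.2, -3.1, 1.3]
gripper_width: 0.025
grip_force: 1.3
```

Request:
arm_command:
  increments: [0,1.3,0,0.75,0,1.3,0,0.75,0,1.3,0,0.75,0,1.3,0,0.75,0,1.3,0,0.75,0,1.3,0,0.75,0,1.3,0,0.75,0,1.3,0,0.75]

```text
time: 29.27
tool_pos: [0.461, -0.1623, 0.1118]
tcp_rot: [0.421, -3.113, -0.0]
wrist_force: [-1.2, -3.3, -0.1]
gripper_width: 0.0248
grip_force: 1.3
```

Request:
arm_command:
  increments: [0,1.3,0,0.75,0,1.3,0,0.75,0,1.3,0,0.75,0,1.3,0,0.75,0,1.3,0,0.75,0,1.3,0,0.75,0,1.3,0,0.75,0,1.3,0,0.75]

```text
time: 29.93
tool_pos: [0.4587, -0.1521, 0.1118]
tcp_rot: [0.257, -3.131, -0.0]
wrist_force: [-0.5, -2.1, 0.6]
gripper_width: 0.0244
grip_force: 1.3
```

Request:
arm_command:
  increments: [0,1.3,0,0.75,0,1.3,0,0.75,0,1.3,0,0.75,0,1.3,0,0.75,0,1.3,0,0.75,0,1.3,0,0.75,0,1.3,0,0.75,0,1.3,0,0.75]

```text
time: 30.6
tool_pos: [0.4576, -0.1421, 0.1118]
tcp_rot: [-0.093, 3.14, -0.001]
wrist_force: [-1.5, -3.9, -0.7]
gripper_width: 0.0247
grip_force: 2.0
```

```bash
python3 -c "
from h import *
gok(34,.112)"
```

```text
30.6 [ 0.4576 -0.1421  0.1118] [-1.5 -3.9 -0.7]
phi now 10.2 r 99.4
shift [-7.5 40.4 -0.2] tool-y heading 93.4 roll 23.2 tilt [ 0.0001 -0.0007]
```

Request:
arm_command:
  increments: [0,1,0,0.6,0,1,0,0.6,0,1,0,0.6,0,1,0,0.6,0,1,0,0.6,0,1,0,0.6,0,1,0,0.6,0,1,0,0.6]

```text
time: 31.27
tool_pos: [0.4574, -0.1346, 0.1118]
tcp_rot: [-0.039, -3.141, 0.003]
wrist_force: [-0.0, -6.3, -1.6]
gripper_width: 0.0248
grip_force: 3.2
```

Request:
arm_command:
  increments: [0,0.5,0,0.3,0,0.5,0,0.3,0,0.5,0,0.3,0,0.5,0,0.3,0,0.5,0,0.3,0,0.5,0,0.3,0,0,0,0,0,0,0,0]

```text
time: 31.93
tool_pos: [0.4576, -0.1319, 0.1118]
tcp_rot: [0.087, 3.14, -0.004]
wrist_force: [-0.2, -6.9, -2.4]
gripper_width: 0.0249
grip_force: 3.4
```

Request:
arm_command:
  increments: [0,0.5,0,0.3,0,0.5,0,0.3,0,0.5,0,0.3,0,0.5,0,0.3,0,0.5,0,0.3,0,0.5,0,0.3,0,0,0,0,0,0,0,0]

```text
time: 32.6
tool_pos: [0.4578, -0.1292, 0.1118]
tcp_rot: [-0.137, -3.139, 0.005]
wrist_force: [-0.3, -8.6, -1.7]
gripper_width: 0.0247
grip_force: 3.9
```

Request:
arm_command:
  increments: [0,0.5,0,0.3,0,0.5,0,0.3,0,0.5,0,0.3,0,0.5,0,0.3,0,0,0,0,0,0,0,0,0,0,0,0,0,0,0,0]

```text
time: 33.27
tool_pos: [0.4579, -0.1274, 0.1118]
tcp_rot: [-0.17, -3.137, 0.005]
wrist_force: [-0.5, -8.7, -2.2]
gripper_width: 0.0251
grip_force: 4.1
```

```bash
python3 -c "
from h import *
gok(34,.112)"
```

```text
33.2667 [ 0.4579 -0.1274  0.1118] [-0.5 -8.7 -2.2]
phi now 18.7 r 99.3
shift [-2.  26.4 -0.3] tool-y heading 83.8 roll 13.6 tilt [-0.0004 -0.0035]
```

Request:
arm_command:
  increments: [0,0.5,0,0.3,0,0.5,0,0.3,0,0.5,0,0.3,0,0.5,0,0.3,0,0,0,0,0,0,0,0,0,0,0,0,0,0,0,0]

```text
time: 33.93
tool_pos: [0.458, -0.1256, 0.1117]
tcp_rot: [-0.203, -3.135, 0.006]
wrist_force: [-1.6, -9.1, -2.0]
gripper_width: 0.0248
grip_force: 4.4
```

Request:
arm_command:
  increments: [0,0.5,0,0.3,0,0.5,0,0.3,0,0.5,0,0.3,0,0,0,0,0,0,0,0,0,0,0,0,0,0,0,0,0,0,0,0]

```text
time: 34.6
tool_pos: [0.4583, -0.1243, 0.1118]
tcp_rot: [-0.228, -3.133, 0.007]
wrist_force: [-1.0, -9.5, -2.4]
gripper_width: 0.0245
grip_force: 4.6
```

Run:
```python
from h import *
from workcell import manip
gok(34,.112)
rs=manip.get_image("scene");rt=manip.get_image("top")
T=np.array([.6408,-.1141]);a=np.radians(14.2);ex=np.array([np.cos(a),np.sin(a)]);ey=np.array([-np.sin(a),np.cos(a)])
for n,r in(("scene",rs),("top",rt)):
    W=cloud(r).reshape(-1,3);q=W[:,:2]-T;x,y=q@ex,q@ey
    k=(x<-.008)&(x>-.045)&(abs(y)<.055)&(abs(W[:,2]-.046)<.005);print(n,k.sum(),"mov jaw",np.round(np.percentile(x[k],[2,25,50,75,98])*1000,1) if k.sum()>5 else "")
    k=(abs(x)<.03)&(abs(y)<.11)&(abs(W[:,2]-.09)<.006);print("carrier",np.round(np.percentile(x[k],[1,50,99])*1000,1),np.round(np.percentile(y[k],[1,99])*1000,1))
```

```text
34.6 [ 0.4583 -0.1243  0.1118] [-1.  -9.5 -2.4]
phi now 20.5 r 99.1
shift [-1.1 23.3 -0.3] tool-y heading 81.7 roll 11.5 tilt [-0.0005 -0.0042]
scene 132 mov jaw [-24.6 -22.2 -19.6 -17.1 -15. ]
carrier [-13.    3.2  18.6] [-92.1  93.1]
top 152 mov jaw [-28.1 -22.6 -18.6 -14.9 -10.5]
carrier [-12.3   3.8  20.3] [-94.6  88.8]
```

Request:
arm_command:
  increments: [0,0.5,0,0.3,0,0.5,0,0.3,0,0.5,0,0.3,0,0.5,0,0.3,0,0.5,0,0,0,0,0,0,0,0,0,0,0,0,0,0]

```text
time: 35.37
tool_pos: [0.4586, -0.122, 0.1118]
tcp_rot: [-0.261, -3.13, 0.008]
wrist_force: [-1.4, -9.9, -2.1]
gripper_width: 0.025
grip_force: 4.9
```

Request:
arm_command:
  increments: [0,0.5,0,0.3,0,0.5,0,0.3,0,0.5,0,0.3,0,0.5,0,0.3,0,0,0,0,0,0,0,0,0,0,0,0,0,0,0,0]

```text
time: 36.03
tool_pos: [0.4589, -0.1202, 0.1118]
tcp_rot: [-0.293, -3.127, 0.008]
wrist_force: [-0.5, -10.7, -1.7]
gripper_width: 0.0248
grip_force: 5.2
```

```bash
python3 -c "
from h import *
gok(34,.112)"
```

```text
36.0333 [ 0.4589 -0.1202  0.1118] [ -0.5 -10.7  -1.7]
phi now 22.9 r 99.1
shift [-0.3 19.3 -0.3] tool-y heading 79.3 roll 9.1 tilt [-0.0009 -0.0053]
```

The pull is at about 10.7 N (≈1.05 Nm). I'll back off within the play, open and leave upwards.

Request:
arm_command:
  increments: [0,-0.5,0,0,0,-0.5,0,0,0,-0.5,0,0,0,-0.5,0,0,0,-0.5,0,0,0,-0.5,0,0,0,-0.5,0,0,0,0,0,0]

```text
time: 36.7
tool_pos: [0.4588, -0.1226, 0.1118]
tcp_rot: [0.293, 3.127, -0.004]
wrist_force: [-0.6, -7.3, -2.8]
gripper_width: 0.0249
grip_force: 3.5
```

Request:
arm_command:
  increments: [0,0,0,0,0,0,0,0,0,0,0,0,0,0,0,0,0,0,0,0,0,0,0,0,0,0,0,0,0,0,0,0]
  hand: 0.45

```text
time: 37.37
tool_pos: [0.4586, -0.1215, 0.1119]
tcp_rot: [0.291, 3.128, 0.0]
wrist_force: [1.1, -3.2, -0.9]
gripper_width: 0.0467
grip_force: 1.4
```

Request:
arm_command:
  increments: [0,0,-4,0,0,0,-10,0,0,0,-16,0,0,0,-20,0,0,0,-20,0,0,0,-16,0,0,0,-8,0,0,0,0,0]

```text
time: 38.03
tool_pos: [0.4597, -0.1214, 0.2085]
tcp_rot: [0.29, 3.124, 0.0]
wrist_force: [0.5, 0.0, 0.0]
gripper_width: 0.0468
grip_force: 0.0
```

Run:
```python
from h import *
from workcell import manip
gok(34,.112)
r,rs,rt=[manip.get_image(n) for n in("wrist","scene","top")]
T=np.array([.6408,-.1141]);a=np.radians(14.2);ex=np.array([np.cos(a),np.sin(a)]);ey=np.array([-np.sin(a),np.cos(a)])
for n,q_ in(("scene",rs),("top",rt)):
    W=cloud(q_).reshape(-1,3);q=W[:,:2]-T;x,y=q@ex,q@ey
    k=(x<-.008)&(x>-.045)&(abs(y)<.055)&(abs(W[:,2]-.046)<.005);print(n,k.sum(),"mov jaw",np.round(np.percentile(x[k],[2,25,50,75,98])*1000,1))
    k=(abs(x)<.03)&(abs(y)<.11)&(abs(W[:,2]-.09)<.006);print("carrier",np.round(np.percentile(x[k],[1,50,99])*1000,1),np.round(np.percentile(y[k],[1,99])*1000,1))
cv2.imwrite("pics/v5.png",np.hstack([cv2.resize(rs["image"][130:310,200:440],(400,300)),cv2.resize(rt["image"][150:270,280:440],(400,300))])[:,:,::-1])
```

```text
38.0333 [ 0.4597 -0.1214  0.2085] [0.5 0.  0. ]
phi now 22.3 r 98.1
shift [ 1.2 20.2 96.5] tool-y heading 79.4 roll 9.2 tilt [ 0.0042 -0.0002]
scene 136 mov jaw [-25.  -22.6 -20.  -17.5 -15. ]
carrier [-13.    2.6  18.6] [-91.2  93.7]
top 126 mov jaw [-25.1 -21.7 -18.  -14.8 -10.7]
carrier [-12.6   3.9  19.8] [-94.2  88.7]
```

View pics/v5.png

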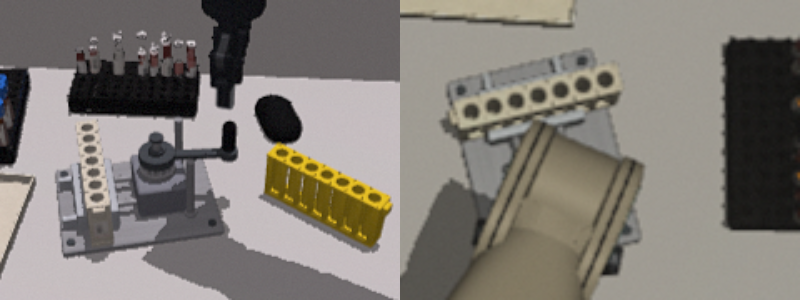

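The picture shows the carrier upright between the jaws at (90,170) on the left and (540,95) on the right. It lies against the fixed jaw, and the gripper is clear above the knob. I'm handing in.

```bash
python3 -c "
from workcell import manip
print(manip.close_job())"
```

```text
the job is handed in; nothing more can be done
None
```

The carrier stands in the clamp, gripped between the jaws after a pull of about 10.7 N at the knob (roughly 1.05 Nm). I let go, the lever sprang back a little so the remaining jaw force wasn't measured, and the job was handed in at about 38 s with no result returned.

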